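# Put the toy train's wagons in the right order and couple them

### The arm

A 6-joint arm with a two-finger parallel gripper is mounted at the origin on the work surface. World frame = base frame: x ahead of the robot, y to its left, z up, the work surface at z = 0. Lengths are in m, angles in rad, forces in N, time in s.
With the tool pointing down it reaches from about 0.35 to 0.775 m from the base axis. Payload 5.5 kg.
Tool frame: the origin (TCP) lies on the centre line of the jaws, within the pads' length; the fingertips stand 11 mm ahead of it and the grasp point (between the pads) lies 8 mm behind it; z points along the fingers, y is the line along which they close (so a half turn about z gives the same grasp; the last joint's range is limited). The gripper opens to 85 mm and grips with 20 to 120 N. Pads are 22 mm wide; open, the fingers measure 114 mm over their backs; the gripper's body (76 mm by 85 mm) begins 54 mm behind the grasp point. The pads swing forward as they close: fully open they stand 13 mm farther back than shut.
Start: joints at [-1.446, 0.313, 0.046, 1.304, 0, 1.431], TCP at [0.15, -0.555, 0.242] pointing down, gripper open.
Joint ranges: [-2.76, 2.76], [-0.86, 1.69], [-1.03, 1.26], [-2.2, 2.34], [-1.47, 1.5], [-3.14, 3.14]. Speed limits (rad/s): [2.57, 2.57, 3.14, 3.14, 3.14, 3.14].

### API

Orientations are given as a unit quaternion [w, x, y, z].
In Python, from workcell import env, viewer, order, models gives the robot as it stands.
- The arm moves only by the tool drive_tool, never from a script. Its argument "series" is a list that holds one entry, the list of rows, each a list of 6 numbers: the shift along the tool's x, y, z each as a share of 120 mm, from -1 to 1, then the turn, a rotation vector about the tool's x, y, z each as a share of 180 degrees, from -1 to 1. A call has 1 to 20 rows; each row shifts and turns the commanded pose from where the row before left it, along the tool's axes as they then stand; what a row does not reach is not made up. A row lasts 1/8 s, in which the tool goes at most 62.5 mm and 10.7 degrees, less where a joint would pass 70% of its speed; a pose out of reach is approached as far as the arm can. A call with a number of a shift or a turn outside -1 to 1 is refused whole. A call with a gripper value outside its range is refused whole. "jaw" is the opening, from -1 (shut) to 1 (fully open), set as the call begins (left out, the last holds). The fingers move at their own pace and stop on an object; "grip_force" is the grip in N (left out, the last holds). Time passes only in rows, so rows that do not move let the fingers close. It gives the time, the measured TCP pose, the force, the opening and the grip force at its end, in the units of the state.
- env.get_state(): the state, without advancing time (a new reading comes with each control period).
- viewer.read_camera(name): name is "scene" or "top"; returns the picture (420x560x3 uint8, red, green, blue); there is no depth.
- viewer.camera_info(name): a dict with "intrinsics" (3x3 intrinsics, pixels), "D" ([k1, k2, p1, p2, k3] as OpenCV has them; the pictures are not rectified), "R" (3x3) and "t" (3): a world point X has camera coordinates R X + t. Camera axes: x right, y down, z forward; pixel columns grow to the right and rows downward; lengths in m; the calibration is good to about 2 mm. A picture is of the moment at which its call begins. camera_info takes no time and is no camera call.
- order.hand_in(): hands the job in; it is judged then, once.
Trained networks look in the newest picture that a camera, given by its name, has taken for a name from the list of things; names that differ only in an ending like _2 or _b are one class to them, and where a whole thing is asked for, a point or a joint stands for the part that bears it (a point fixed in the world has none). Each returns a list of dicts, best first, with "score" (0 to 1); they miss things now and then, are a little off and sometimes report something else, mostly with a low value. They report only what shows in the picture. A call takes as long as a camera call. They do not tell look-alikes from the thing itself.
- models.silhouettes(label, camera): "region" (420x560 bool, what is visible of it) and "location" ([column, row] in pixels, amid what is visible of it).
The state is a dict: "clock": time; "joint_pos": joint angles; "qvel": joint speeds; "tau": joint torques, N m; "tcp_pos": TCP position; "orientation": TCP orientation; "wrist_force": force on the tool from outside, world axes, zero at the start; "ft_torque": the same for the moment, N m; "finger_gap": finger opening in m; "grip_force": force on a finger pad.
Only numpy, scipy, OpenCV 4.12 (cv2) and the standard library are available. Lean on these libraries where they do the work, as an engineer would, in place of code of your own. Each camera call takes 0.05 s, during which the arm holds its last target. There are 200 camera calls.

### The job

The two wagons behind the toy engine stand in the wrong order: swap them, so that the yellow wagon comes right behind the engine and the red one last, moving them along the table on their wheels without lifting or tipping them. Push them up in line, each with its staple end still towards the engine, until buffers meet buffers, and swing down the engine's hook over the yellow wagon's staple and the yellow wagon's hook over the red one's. Leave the cow, the horse and the wardrobe where they stand.

Things in the scene. Friction and masses are not known exactly. Their poses are not given: they have to be found in the camera images.
- engine: wooden toy engine, red, blue and bare wood, fixed (wheels chocked), left of the wagons seen from the robot, train roughly along world y. Origin: centre of underside; y to its front, away from the wagons, x across. 200 mm over end beams, 146 high. Rear end beam's face y = -100 mm, buffer faces y = -126 (x = +/-34, z = 30). Coal bunker 88 high ends at y = -88, tall cab at -60.
- yellow_wagon: yellow open goods wagon, 176 mm long over buffers, 102 over hubs, about 0.7 kg; rolls along y on stiff wheels, skids along x (friction about 0.25). Origin: centre of underside; y to its front (staple end), x across, z up. Body inside 90 (y) by 72 mm (x), floor at z = 50 mm, wall tops 92, walls 8 thick. End beams' faces y = +/-62, buffer faces +/-88 (x = +/-34, z = 30). Starts last.
- red_wagon: red open goods wagon, 176 mm long over buffers, 102 over hubs, about 0.7 kg; rolls along y on stiff wheels, skids along x (friction about 0.25). Origin: centre of underside; y to its front (staple end), x across, z up. Body inside 90 (y) by 72 mm (x), floor at z = 50 mm, wall tops 92, walls 8 thick. End beams' faces y = +/-62, buffer faces +/-88 (x = +/-34, z = 30). Starts next to engine.
- engine_hook (a joint): hinge of the brass drop hook at the rear of the engine: 0 = level on a staple's bar (-0.04, its stop, with nothing beneath), 1.5 upright; starts raised, 0.55 to 1.0. Slippery; stays where it is left; under 1 N at its end swings it down (its end moves back as well as down), over 5 N on it can tip a wagon
- engine_hook_tip (a point): end of the hook's beam at the rear of the engine, over its lip, at mid-thickness, 40 mm from the pivot, which is 6 mm behind the end beam's face at z = 40 mm. Beam 14 mm wide, 6 thick (top at z = 43 when level); lip 5 mm thick, turned 14 mm down. 70 mm free between the bodies ahead and behind when buffers meet
- yellow_hook (a joint): hinge of the brass drop hook at the rear of the yellow wagon: 0 = level on a staple's bar (-0.04, its stop, with nothing beneath), 1.5 upright; starts raised, 0.55 to 1.0. Slippery; stays where it is left; under 1 N at its end swings it down (its end moves back as well as down), over 5 N on it can tip a wagon
- yellow_hook_tip (a point): end of the hook's beam at the rear of the yellow wagon, over its lip, at mid-thickness, 40 mm from the pivot, which is 6 mm behind the end beam's face at z = 40 mm. Beam 14 mm wide, 6 thick (top at z = 43 when level); lip 5 mm thick, turned 14 mm down. 70 mm free between the bodies ahead and behind when buffers meet
- red_hook (a joint): hinge of the like brass drop hook at the rear of the red wagon; same shape, values and start as yellow_hook. It may stay as it is.
- yellow_staple (a point): middle of the brass staple's bar at the front of the yellow wagon: 86 mm ahead of its origin, z = 34 mm; bar 6 mm thick across the wagon, 34 clear between its arms. With buffers meeting it lies 28 mm behind the end beam ahead; the lowered hook still takes it with the buffers up to 10 mm apart, or 10 mm out of line sideways
- red_staple (a point): middle of the brass staple's bar at the front of the red wagon: 86 mm ahead of its origin, z = 34 mm; bar 6 mm thick across the wagon, 34 clear between its arms. With buffers meeting it lies 28 mm behind the end beam ahead; the lowered hook still takes it with the buffers up to 10 mm apart, or 10 mm out of line sideways
- cow: bystander: white wooden cow with brown spots on a base board 96 mm (along its y) by 40 mm, 92 mm high. Origin: centre of the underside
- horse: bystander: red wooden horse on a base board 96 mm (along its y) by 40 mm, 92 mm high. Origin: centre of the underside
- wardrobe: bystander: blue doll's-house wardrobe, 52 by 72 mm, 130 mm high. Origin: centre of the underside
There are look-alikes about, which are no part of the job. What is shaped like the red_wagon but purple or turquoise is not meant.

How it is judged:
At the end, for the whole second after the job is handed in: Engine, yellow wagon, red wagon, at rest on their wheels, staple ends to the engine, in line within 12 mm and 0.15 rad, buffers at most 10 mm apart; engine's hook and yellow wagon's hook level (below 0.12 rad) over the next staple, its bar inside the lip (y of yellow_staple in the frame of engine between -0.1395 and -0.1255 m and x of yellow_staple in the frame of engine between -0.012 and 0.012 m and value of joint each of engine_hook, yellow_hook below 0.12 rad and angle between the y axis of yellow_wagon and the y axis of engine, either way round below 0.15 rad and height (world z) of each of yellow_wagon, red_wagon below 0.006 m and angle between each of yellow_wagon, red_wagon's own z axis and vertical below 0.08 rad and linear speed of each of yellow_wagon, red_wagon below 0.01 m/s and y of red_staple in the frame of yellow_wagon between -0.1015 and -0.0875 m and x of red_staple in the frame of yellow_wagon between -0.012 and 0.012 m and angle between the y axis of red_wagon and the y axis of yellow_wagon, either way round below 0.15 rad); the robot touches nothing.
It fails at once if the red wagon is lifted off the table (30 mm) or tipped (0.6 rad) (height (world z) of red_wagon above 0.03 m or angle between red_wagon's own z axis and vertical above 0.6 rad).
It fails at once if the yellow wagon is lifted off the table (30 mm) or tipped (0.6 rad) (height (world z) of yellow_wagon above 0.03 m or angle between yellow_wagon's own z axis and vertical above 0.6 rad).
It fails at once if the cow is moved more than 30 mm or knocked over (distance of cow from where it was at the start of the episode above 0.03 m or angle between cow's own z axis and vertical above 0.5 rad).
It fails at once if the horse is moved more than 30 mm or knocked over (distance of horse from where it was at the start of the episode above 0.03 m or angle between horse's own z axis and vertical above 0.5 rad).
It fails at once if the wardrobe is moved more than 30 mm or knocked over (distance of wardrobe from where it was at the start of the episode above 0.03 m or angle between wardrobe's own z axis and vertical above 0.5 rad).
It also fails if it takes over 72 s, if anything falls off the work surface, if the arm or the gripper's body presses on something with over 40 N, if the wrist force passes 120 N, or if a joint passes its speed limit or range.

## Working session

There is one attempt and no reset: what is moved stays moved. The work goes in short steps, Python scripts to look and compute and a tool call to move; the robot and the scene stay as the last step left them, time stands still between calls to the robot, and variables do not carry over. Pictures are saved under pics/ and viewed, at most 10 in all, crops included, and the job is handed in when it is done.

Besides the shell and the picture viewer there is one more tool, called after "Call:" by a JSON object that holds its "fn" and its "kwargs". drive_tool: Moves the arm, as the interface text tells. Its arguments: {"type":"object","properties":{"series":{"type":"array"},"jaw":{"type":"number"},"grip_force":{"type":"number"}},"required":["series"]}

```bash
mkdir -p pics; ls; cat > h.py <<'E'
import numpy as np, cv2
from workcell import env, viewer, order, models
def cam(n):
    c=viewer.camera_info(n); return [np.array(c[k],float) for k in("intrinsics","D","R","t")]
def proj(n,P):
    K,D,R,t=cam(n); return cv2.projectPoints(np.array(P,float).reshape(-1,1,3),cv2.Rodrigues(R)[0],t,K,D)[0].reshape(-1,2)
def unproj(n,px,z):
    K,D,R,t=cam(n); px=np.array(px,float).reshape(-1,1,2)
    u=cv2.undistortPoints(px,K,D).reshape(-1,2); d=np.c_[u,np.ones(len(u))]@R; o=-R.T@t
    return o+d*((z-o[2])/d[:,2])[:,None]
def save(n,f):
    im=viewer.read_camera(n); cv2.imwrite('pics/'+f,im[:,:,::-1]); return im
E
python3 - <<'E'
from h import *
for n in("scene","top"):
    save(n,n+'0.png'); K,D,R,t=cam(n); print(n,-R.T@t,R[2])
    for l in("engine","yellow_wagon","red_wagon","cow","horse","wardrobe"):
        for r in models.silhouettes(l,n)[:4]:
            loc=r["location"]; print(l,round(r["score"],2),loc,unproj(n,loc,.06).round(3), r["region"].sum())
print(env.get_state())
E
```

```text
pics
scene [0.99721272 0.68058349 0.61046765] [-0.42068994 -0.72532063 -0.5449128 ]
engine 0.86 [379.0, 313.8] [[0.574 0.335 0.06 ]] 8368
engine 0.6 [296.4, 253.0] [[0.608 0.105 0.06 ]] 3153
yellow_wagon 0.93 [253.0, 209.7] [[ 0.606 -0.108  0.06 ]] 2123
yellow_wagon 0.45 [298.0, 253.2] [[0.605 0.107 0.06 ]] 3021
red_wagon 0.69 [298.2, 251.2] [[0.601 0.101 0.06 ]] 2919
red_wagon 0.69 [286.1, 358.0] [[0.774 0.33  0.06 ]] 5938
red_wagon 0.65 [205.8, 279.4] [[0.816 0.083 0.06 ]] 3842
cow 0.85 [461.0, 291.8] [[0.394 0.375 0.06 ]] 1437
horse 0.85 [274.5, 160.8] [[ 0.405 -0.34   0.06 ]] 257
wardrobe 0.66 [211.5, 154.0] [[ 0.562 -0.498  0.06 ]] 850
top [ 0.44917158 -0.04506423  1.26790136] [ 0.12101223  0.01573757 -0.99252626]
engine 0.67 [170.1, 217.5] [[0.579 0.334 0.06 ]] 2272
yellow_wagon 0.59 [316.7, 208.2] [[ 0.6  -0.12  0.06]] 1484
red_wagon 0.95 [248.8, 209.3] [[0.6   0.089 0.06 ]] 1461
red_wagon 0.88 [180.2, 157.8] [[0.767 0.305 0.06 ]] 1591
red_wagon 0.57 [257.9, 145.6] [[0.802 0.06  0.06 ]] 1556
cow 0.92 [161.7, 286.9] [[0.367 0.355 0.06 ]] 487
horse 0.57 [409.2, 284.3] [[ 0.365 -0.392  0.06 ]] 425
horse 0.45 [210.7, 216.1] [[0.581 0.208 0.06 ]] 61
wardrobe 0.83 [432.0, 216.0] [[ 0.569 -0.472  0.06 ]] 649
{'clock': 0.7, 'joint_pos': array([-1.44558772e+00,  3.13153813e-01,  4.61159138e-02,  1.30359131e+00,
        4.51491442e-05,  1.43119596e+00]), 'qvel': array([-2.94872135e-04, -2.00636290e-04,  5.54368590e-06,  1.62122950e-04,
        1.14716185e-04, -1.94869306e-04]), 'tau': array([-3.83164324e-04, -4.80290151e+01,  2.98747051e+01, -2.20095490e-04,
       -7.99644408e-05,  1.32241661e-05]), 'tcp_pos': array([ 0.15050166, -0.55500858,  0.242356  ]), 'orientation': array([8.37180446e-05, 9.91247320e-01, 1.32017966e-01, 2.19727211e-05]), 'wrist_force': array([-0.40520014, -0.25547613,  0.14093462]), 'ft_torque': array([-0.00991268, -0.00122681,  0.02965448]), 'grip_force': 0.0, 'finger_gap': 0.0851659747936754}
```

View pics/top0.png

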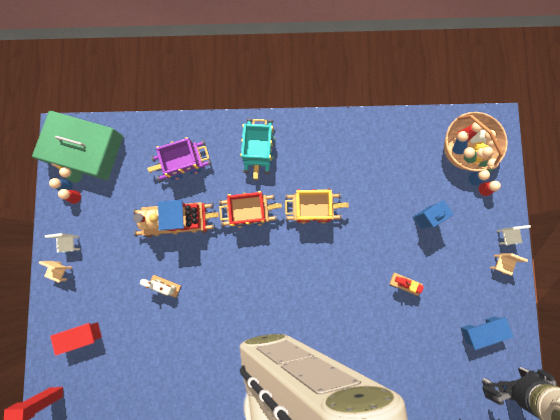

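View pics/scene0.png

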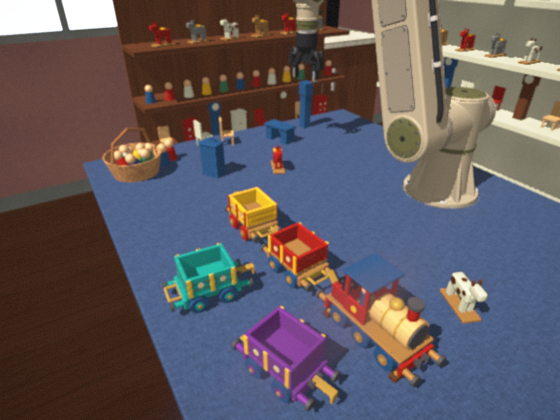

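```bash
cat >> h.py <<'E'
from scipy.optimize import minimize
def box(x0,x1,y0,y1,z0,z1): return np.array([[a,b,c] for a in(x0,x1) for b in(y0,y1) for c in(z0,z1)])/1e3
WAG=[box(-44,44,-53,53,35,92),box(-44,44,-62,62,20,42)]+[box(s*34-8,s*34+8,-88,88,22,38) for s in(1,-1)]+[box(-51,51,y-16,y+16,4,36) for y in(-32,32)]+[box(-20,20,60,89,31,37)]
def place(P,p):
    c,s=np.cos(p[2]),np.sin(p[2]); return P@np.array([[c,-s,0],[s,c,0],[0,0,1]]).T+[p[0],p[1],0]
def mask(n,p,parts=WAG,sc=4):
    m=np.zeros((420*sc,560*sc),np.uint8)
    for P in parts:
        h=cv2.convexHull((proj(n,place(P,p))*sc+sc/2).astype(np.float32)); cv2.fillConvexPoly(m,h.astype(int),1)
    return cv2.resize(m.astype(np.float32),(560,420),interpolation=cv2.INTER_AREA)
def fit(regs,p0,parts=WAG):
    def f(v):
        p=v*[.01,.01,.1]; L=0
        for n,r in regs.items():
            m=mask(n,p,parts); L+=1-np.minimum(m,r).sum()/np.maximum(m,r).sum()
        return L
    r=minimize(f,np.array(p0)/[.01,.01,.1],method="Nelder-Mead",options=dict(initial_simplex=np.array(p0)/[.01,.01,.1]+np.array([[0,0,0],[1,0,0],[0,1,0],[0,0,1]]),xatol=.02,fatol=1e-4))
    return r.x*[.01,.01,.1],r.fun
def findw(label,p0,cams=("top","scene"),snap=True):
    regs={}
    for n in cams:
        if snap: viewer.read_camera(n)
        c=models.silhouettes(label,n); t=proj(n,[[p0[0],p0[1],.06]])[0]
        c=[r for r in c if np.hypot(*(np.array(r["location"])-t))<25]
        if c: regs[n]=c[0]["region"].astype(np.float32)
    print(label,{n:fit({n:r},p0)[0].round(4) for n,r in regs.items()}); return fit(regs,p0)
def overlay(im,n,p):
    def L(pts,c):
        q=(proj(n,place(np.array(pts)/1e3,p))*1).astype(float); return q,c
    return [L([[-44,-53,92],[44,-53,92],[44,53,92],[-44,53,92]],(0,255,0)),L([[34,-88,30],[34,88,30],[-34,88,30],[-34,-88,30]],(255,0,255))]
def crop(im,n,ps,x0,y0,x1,y1,sc,f,extra=[]):
    I=cv2.resize(im[y0:y1,x0:x1,::-1],None,fx=sc,fy=sc,interpolation=cv2.INTER_CUBIC)
    for p in ps:
        for q,c in overlay(im,n,p): cv2.polylines(I,[np.round((q-[x0,y0]+.5)*sc).astype(np.int32)],True,c,1)
    for q,c in extra: cv2.polylines(I,[np.round((q-[x0,y0]+.5)*sc).astype(np.int32)],True,c,1)
    cv2.imwrite('pics/'+f,I)
E
python3 - <<'E'
from h import *
pr,e=findw("red_wagon",[.6,.09,0]); print(pr.round(4),e)
py,e=findw("yellow_wagon",[.603,-.115,0]); print(py.round(4),e)
im=viewer.read_camera("top")
crop(im,"top",[pr,py],125,170,350,260,3.5,'c1.png')
im=viewer.read_camera("scene")
crop(im,"scene",[pr,py],220,180,440,380,3,'c2.png')
for l in("cow","horse","wardrobe"): print(l)
E
```

```text
red_wagon {'top': array([0.6025, 0.0957, 0.1006])}
[0.6025 0.0957 0.1006] 0.1493523120880127
yellow_wagon {'top': array([ 0.6091, -0.1135, -0.0036]), 'scene': array([ 0.6064, -0.1143,  0.0081])}
[ 6.082e-01 -1.129e-01  4.000e-04] 0.24402296543121338
cow
horse
wardrobe
```

View pics/c1.png

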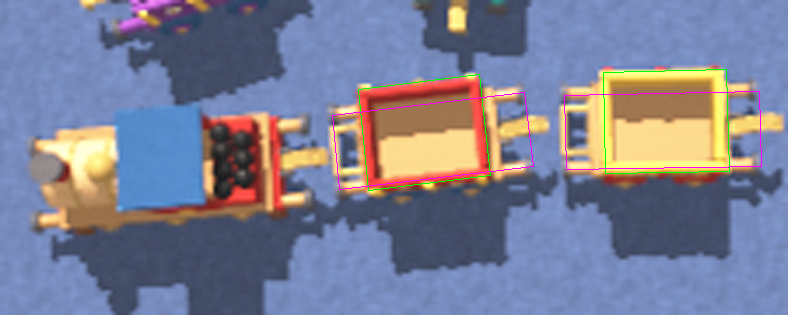

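View pics/c2.png

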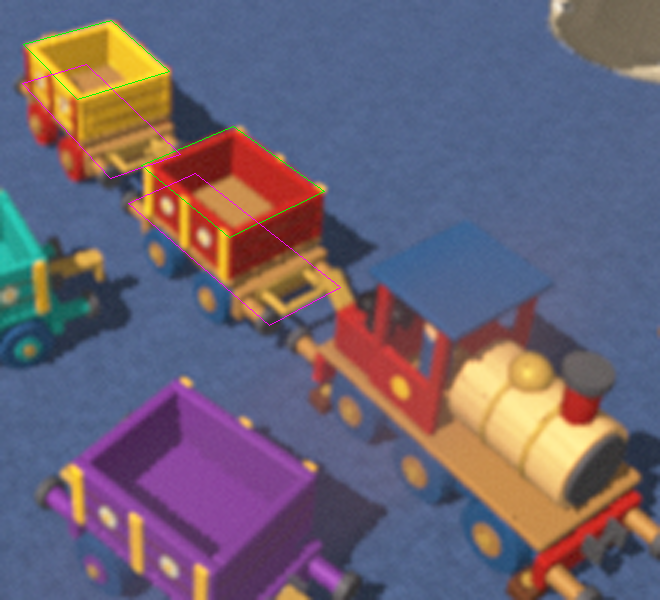

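```bash
python3 - <<'E'
from h import *
a=np.array([[308,124],[308,199],[33,148],[33,219]])/3.5+[125,170]-.5
P=unproj("top",a,.03);print(P.round(4))
m=P[:2].mean(0);f=P[2:].mean(0);print(np.linalg.norm(P[0]-P[1]),np.linalg.norm(f-m)); d=P[3]-P[1]; d2=f-m; print(np.arctan2(-d[0],d[1]),np.arctan2(-d2[0],d2[1]))
E=[box(-34-7,-34+7,-126,126,23,37),box(34-7,34+7,-126,126,23,37),box(-48,48,-100,100,15,40),box(-32,32,-88,-60,40,88),box(-44,44,-60,0,138,146),box(-25,25,0,95,40,100)]
reg={}
for n in("top","scene"):
    viewer.read_camera(n); reg[n]=models.silhouettes("engine",n)[0]["region"].astype(np.float32)
    print(n,fit({n:reg[n]},[.58,.33,.07],E))
p,_=fit(reg,[.58,.33,.07],E);print(p)
for k in('top','scene'):
    im=viewer.read_camera(k)
    ex=[]
    for q in (p,):
        for r in ([[-34,-126,30],[34,-126,30],[34,126,30],[-34,126,30]],[[-34,-88,88],[34,-88,88],[34,-60,88],[-34,-60,88]],[[-48,-100,40],[48,-100,40],[48,100,40],[-48,100,40]]):
            ex.append((proj(k,place(np.array(r)/1e3,q)),(0,255,0)))
    if k=='top': crop(im,k,[],125,180,240,250,5,'e_top.png',ex)
    else: crop(im,k,[],300,250,450,390,4,'e_sc.png',ex)
a=cv2.imread('pics/e_top.png');b=cv2.imread('pics/e_sc.png');h=max(len(a),len(b))
a=cv2.resize(a,None,fx=.7*1,fy=.7);b=cv2.resize(b,None,fx=.65,fy=.65)
W=np.zeros((max(len(a),len(b)),a.shape[1]+b.shape[1],3),np.uint8);W[:len(a),:a.shape[1]]=a;W[:len(b),a.shape[1]:]=b;cv2.imwrite('pics/e.png',W);print(W.shape)
E
```

```text
[[0.6196 0.2083 0.03  ]
 [0.5513 0.2078 0.03  ]
 [0.6021 0.459  0.03  ]
 [0.5374 0.4569 0.03  ]]
0.06829303659667131 0.2503944494792507
0.05565938540486469 0.0627770539828617
top (array([0.57724965, 0.32959552, 0.0708545 ]), np.float64(0.10559022426605225))
scene (array([0.57708359, 0.33303279, 0.0717404 ]), np.float64(0.14969992637634277))
[0.576913   0.33019345 0.0589311 ]
(364, 792, 3)
```

View pics/e.png

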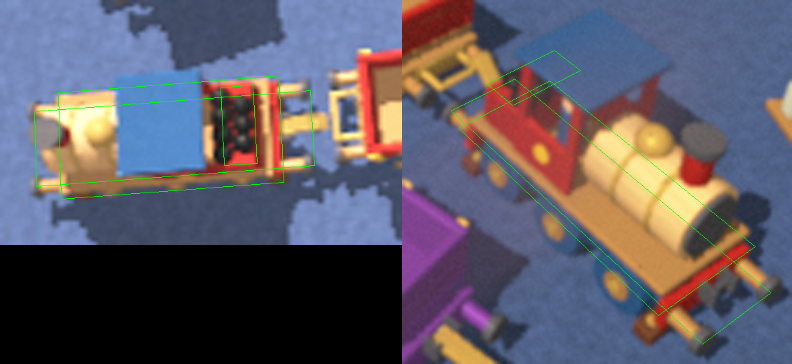

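```bash
cat >> h.py <<'E'
def go(x,y,z,yaw):
    "shares to move: first turn (about tool z), then shifts in axes after the turn"
    s=env.get_state(); w,a,b,c=s["orientation"]; R=cv2.Rodrigues(np.zeros(3))[0]
    from scipy.spatial.transform import Rotation as Ro
    M=Ro.from_quat([a,b,c,w]).as_matrix(); cur=np.arctan2(-M[0,0],M[1,0])
    d=np.array([x,y,z])-s["tcp_pos"]
    ex=np.array([-np.sin(yaw),np.cos(yaw),0]); ey=np.array([np.cos(yaw),np.sin(yaw),0])
    print("t",round(s["clock"],2),"tcp",s["tcp_pos"].round(4),"yaw",cur.round(3),"tilt",M[:,2].round(3),"| turn",round(-(yaw-cur)/np.pi,4),"shift",(np.array([d@ex,d@ey,-d[2]])/.12).round(3),"F",s["wrist_force"].round(1),"gap",round(s["finger_gap"],4))
def wl(p,lx,ly=0):
    return p[0]+lx*np.cos(p[2])-ly*np.sin(p[2]), p[1]+lx*np.sin(p[2])+ly*np.cos(p[2])
E
python3 -c "
from h import *
p=[.6025,.0957,.1006]; go(*wl(p,-.04),.072,p[2])"
```

```text
t 1.5 tcp [ 0.1505 -0.555   0.2423] yaw -1.306 tilt [-0. -0. -1.] | turn -0.4477 shift [5.017 3.959 1.419] F [-1.3  0.4 -0.9] gap 0.0854
```

Call:
{"fn": "drive_tool", "kwargs": {"series": [[[0,0,0,0,0,-0.056],[0,0,0,0,0,-0.056],[0,0,0,0,0,-0.056],[0,0,0,0,0,-0.056],[0,0,0,0,0,-0.056],[0,0,0,0,0,-0.056],[0,0,0,0,0,-0.056],[0,0,0,0,0,-0.056]]], "jaw": -0.1, "grip_force": 30}}

```text
clock: 2.5
tcp_pos: [0.1505, -0.555, 0.2423]
orientation: [0.0, 0.668, 0.744, -0.0]
wrist_force: [-0.6, -0.4, 0.6]
finger_gap: 0.0383
grip_force: 0.0
```

```bash
python3 -c "
from h import *
p=[.6025,.0957,.1006]; go(*wl(p,-.04),.072,p[2])"
```

```text
t 2.5 tcp [ 0.1505 -0.555   0.2423] yaw 0.107 tilt [ 0. -0. -1.] | turn 0.0021 shift [5.017 3.959 1.419] F [-0.6 -0.4  0.6] gap 0.0383
```

Call:
{"fn": "drive_tool", "kwargs": {"series": [[[0.31,0.245,0,0,0,0],[0.31,0.245,0,0,0,0],[0.31,0.245,0,0,0,0],[0.31,0.245,0,0,0,0],[0.31,0.245,0,0,0,0],[0.31,0.245,0,0,0,0],[0.31,0.245,0,0,0,0],[0.31,0.245,0,0,0,0],[0.31,0.245,0,0,0,0],[0.31,0.245,0,0,0,0],[0.31,0.245,0,0,0,0],[0.31,0.245,0,0,0,0],[0.31,0.245,0,0,0,0],[0.31,0.245,0,0,0,0],[0.31,0.245,0,0,0,0],[0.31,0.245,0.2,0,0,0],[0,0,0.2,0,0,0]]]}}

```text
clock: 4.62
tcp_pos: [0.5599, 0.0875, 0.1936]
orientation: [0.001, 0.669, 0.743, 0.001]
wrist_force: [-0.6, -0.4, 0.0]
finger_gap: 0.0384
grip_force: 0.0
```

```bash
python3 -c "
from h import *
p=[.6025,.0957,.1006]; go(*wl(p,-.04),.072,p[2])"
```

```text
t 4.62 tcp [0.5599 0.0875 0.1936] yaw 0.105 tilt [ 0.002  0.    -1.   ] | turn 0.0016 shift [0.032 0.026 1.013] F [-0.6 -0.4  0. ] gap 0.0384
```

Descend, close, then a separate drag.

Call:
{"fn": "drive_tool", "kwargs": {"series": [[[0.03,0.026,0.25,0,0,0],[0,0,0.3,0,0,0],[0,0,0.3,0,0,0],[0,0,0.16,0,0,0],[0,0,0,0,0,0]]]}}

```text
clock: 5.25
tcp_pos: [0.5594, 0.0886, 0.0714]
orientation: [-0.001, 0.67, 0.742, -0.001]
wrist_force: [0.1, -1.2, 0.3]
finger_gap: 0.0384
grip_force: 0.0
```

Call:
{"fn": "drive_tool", "kwargs": {"series": [[[0,0,0,0,0,0],[0,0,0,0,0,0],[0,0,0,0,0,0],[0,0,0,0,0,0]]], "jaw": -1}}

```text
clock: 5.75
tcp_pos: [0.562, 0.0886, 0.0744]
orientation: [0.001, 0.67, 0.742, 0.001]
wrist_force: [0.6, -0.6, 6.3]
finger_gap: 0.0074
grip_force: 35.4
```

Call:
{"fn": "drive_tool", "kwargs": {"series": [[[0,0,-0.015,0,0,0],[0,-0.05,0,0,0,0],[0,-0.1,0,0,0,0],[0,-0.15,0,0,0,0],[0,-0.2,0,0,0,0],[0,-0.2,0,0,0,0],[0,-0.2,0,0,0,0],[0,-0.2,0,0,0,0],[0,-0.15,0,0,0,0],[0,-0.05,0,0,0,0],[0,0,0,0,0,0]]]}}

```text
clock: 7.12
tcp_pos: [0.4043, 0.0729, 0.0747]
orientation: [-0.001, 0.67, 0.742, -0.001]
wrist_force: [-1.3, -0.3, -2.7]
finger_gap: 0.0078
grip_force: 34.1
```

```bash
python3 - <<'E'
from h import *
go(0.45,.08,.072,.1)
im=viewer.read_camera("scene")
cv2.imwrite('pics/s1.png',im[150:400,180:560,::-1].repeat(2,0).repeat(2,1))
E
```

```text
t 7.12 tcp [0.4043 0.0729 0.0747] yaw 0.101 tilt [-0.002 -0.    -1.   ] | turn 0.0004 shift [0.021 0.385 0.022] F [-1.3 -0.3 -2.7] gap 0.0078
```

View pics/s1.png

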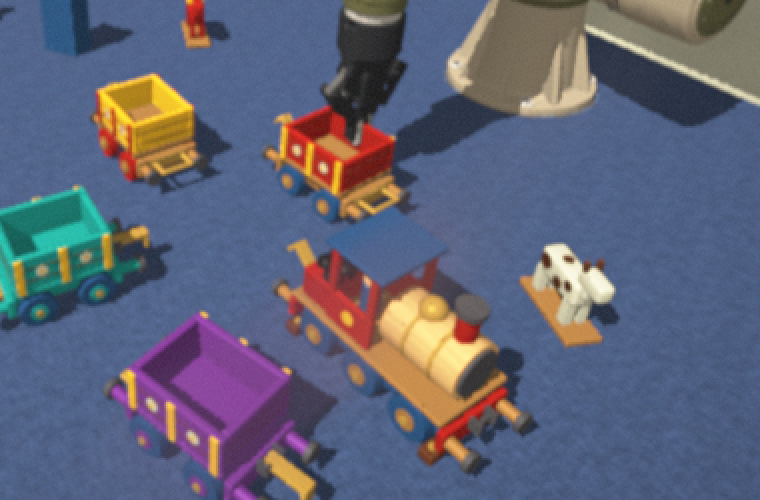

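Call:
{"fn": "drive_tool", "kwargs": {"series": [[[-0.05,0,0,0,0,0.006],[-0.1,0,0,0,0,0.006],[-0.2,-0.02,0,0,0,0],[-0.2,-0.02,0,0,0,0],[-0.2,-0.02,0,0,0,0],[-0.2,-0.02,0,0,0,0],[-0.2,-0.02,0,0,0,0],[-0.2,-0.02,0,0,0,0],[-0.2,0,0,0,0,0],[-0.15,0,0,0,0,0],[-0.05,0,0,0,0,0],[0,0,0,0,0,0]]]}}

```text
clock: 8.68
tcp_pos: [0.4051, -0.1379, 0.0747]
orientation: [-0.0, 0.685, 0.729, -0.0]
wrist_force: [0.5, -0.3, -4.6]
finger_gap: 0.0077
grip_force: 33.8
```

Call:
{"fn": "drive_tool", "kwargs": {"series": [[[0,0,0,0,0,0],[0,0,0,0,0,0],[0,0,-0.3,0,0,0],[0,0,-0.4,0,0,0],[0,0,-0.2,0,0,0]]], "jaw": -0.1}}

```text
clock: 9.3
tcp_pos: [0.4064, -0.1377, 0.1858]
orientation: [0.002, 0.684, 0.73, 0.001]
wrist_force: [-0.8, -0.5, -1.1]
finger_gap: 0.0386
grip_force: 0.0
```

```bash
python3 - <<'E'
from h import *
go(*wl([.608,-.1135,0],-.04),.074,0)
E
```

```text
t 9.3 tcp [ 0.4064 -0.1377  0.1858] yaw 0.065 tilt [ 0.004 -0.002 -1.   ] | turn 0.0206 shift [0.202 1.346 0.932] F [-0.8 -0.5 -1.1] gap 0.0386
```

Call:
{"fn": "drive_tool", "kwargs": {"series": [[[0,0,0,0,0,0.0206],[0.05,0.346,0,0,0,0],[0.05,0.35,0,0,0,0],[0.05,0.35,0,0,0,0],[0.05,0.3,0.1,0,0,0],[0,0,0.3,0,0,0],[0,0,0.3,0,0,0],[0,0,0.23,0,0,0],[0,0,0,0,0,0]]]}}

```text
clock: 10.42
tcp_pos: [0.565, -0.1126, 0.0694]
orientation: [-0.002, 0.707, 0.707, -0.001]
wrist_force: [0.8, 0.8, 0.2]
finger_gap: 0.0385
grip_force: 0.0
```

Call:
{"fn": "drive_tool", "kwargs": {"series": [[[0,0,0,0,0,0],[0,0,0,0,0,0],[0,0,0,0,0,0],[0,0,0,0,0,0]]], "jaw": -1}}

```text
clock: 10.92
tcp_pos: [0.568, -0.1141, 0.0731]
orientation: [0.001, 0.707, 0.707, 0.001]
wrist_force: [-0.0, 0.7, 5.9]
finger_gap: 0.0075
grip_force: 36.8
```

```bash
python3 - <<'E'
from h import *
e=[.5775,.332,.063]
yt=[*wl(e,0,-.214-.015),.063]; print(yt)
go(*wl(yt,-.04),.074,.063)
E
```

```text
[np.float64(0.5919174584332207), np.float64(0.10345430021038171), 0.063]
t 10.93 tcp [ 0.568  -0.1141  0.0731] yaw -0.001 tilt [ 0.003 -0.001 -1.   ] | turn -0.0203 shift [ 1.796 -0.02  -0.008] F [-0.   0.7  5.9] gap 0.0075
```

Call:
{"fn": "drive_tool", "kwargs": {"series": [[[0,0,-0.015,0,0,-0.0103],[0,0,0,0,0,-0.01],[0.05,0,0,0,0,0],[0.1,0,0,0,0,0],[0.2,0,0,0,0,0],[0.25,-0.01,0,0,0,0],[0.25,-0.01,0,0,0,0],[0.25,0,0,0,0,0],[0.25,0,0,0,0,0],[0.2,0,0,0,0,0],[0.15,0,0,0,0,0],[0.1,0,0,0,0,0],[0,0,0,0,0,0]]]}}

```text
clock: 12.55
tcp_pos: [0.5507, 0.1027, 0.0732]
orientation: [-0.0, 0.684, 0.729, 0.0]
wrist_force: [-0.3, -0.4, 1.1]
finger_gap: 0.0074
grip_force: 36.0
```

```bash
python3 - <<'E'
from h import *
e=[.5775,.332,.063]
yt=[*wl(e,0,-.214-.015),.063]
go(*wl(yt,-.04),.074,.063)
a=viewer.read_camera("top"); b=viewer.read_camera("scene")
ex=lambda n:[(proj(n,place(np.array([[-34,-126,30],[34,-126,30],[34,126,30],[-34,126,30]])/1e3,e)),(0,255,0))]
crop(a,"top",[yt],150,180,310,240,4,'a.png',ex('top')); crop(b,"scene",[yt],250,215,390,320,4,'b.png',ex('scene'))
A=cv2.imread('pics/a.png');B=cv2.imread('pics/b.png');W=np.zeros((A.shape[0]+B.shape[0],640,3),np.uint8);W[:240]=A;W[240:,:560]=B
W=W[:600] if len(W)>600 else W
cv2.imwrite('pics/ab1.png',W);print(W.shape)
E
```

```text
t 12.55 tcp [0.5507 0.1027 0.0732] yaw 0.064 tilt [ 0.     0.001 -1.   ] | turn 0.0004 shift [-0.015  0.01  -0.007] F [-0.3 -0.4  1.1] gap 0.0074
(600, 640, 3)
```

View pics/ab1.png

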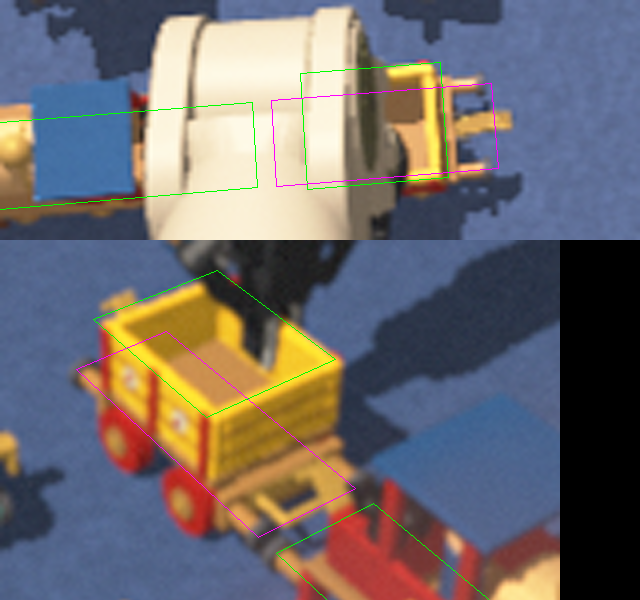

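Call:
{"fn": "drive_tool", "kwargs": {"series": [[[0.025,0.005,0,0,0,0],[0.02,0.005,0,0,0,0],[0.02,0,0,0,0,0],[0,0,0,0,0,0]]]}}

```text
clock: 13.15
tcp_pos: [0.5505, 0.1091, 0.0731]
orientation: [-0.001, 0.685, 0.729, -0.001]
wrist_force: [-5.0, -1.1, 5.9]
finger_gap: 0.0072
grip_force: 36.6
```

Call:
{"fn": "drive_tool", "kwargs": {"series": [[[0.02,0,0,0,0,0],[0.02,0,0,0,0,0],[0.02,0,0,0,0,0],[0,0,0,0,0,0]]]}}

```text
clock: 13.65
tcp_pos: [0.5507, 0.112, 0.0735]
orientation: [0.003, 0.686, 0.728, -0.004]
wrist_force: [-3.3, -17.0, 7.5]
finger_gap: 0.0073
grip_force: 36.9
```

Call:
{"fn": "drive_tool", "kwargs": {"series": [[[-0.02,0,0,0,0,0],[-0.013,0,0,0,0,0],[0,0,0,0,0,0]]]}}

```text
clock: 14.02
tcp_pos: [0.5506, 0.1116, 0.0732]
orientation: [-0.0, 0.685, 0.728, -0.001]
wrist_force: [-2.5, -2.5, 5.2]
finger_gap: 0.0074
grip_force: 36.6
```

Call:
{"fn": "drive_tool", "kwargs": {"series": [[[0,0,0,0,0,0],[0,0,0,0,0,0],[0,0,-0.3,0,0,0],[0,0,-0.4,0,0,0],[0,0,-0.2,0,0,0]]], "jaw": -0.1}}

```text
clock: 14.65
tcp_pos: [0.5526, 0.113, 0.1836]
orientation: [0.001, 0.685, 0.729, 0.001]
wrist_force: [0.2, -0.4, -0.1]
finger_gap: 0.0381
grip_force: 0.0
```

```bash
python3 - <<'E'
from h import *
e=[.5775,.332,.063]
go(*wl(e,0,-.134),.09,.063)
r=[.4451,-.135,.065]; go(*wl(r,-.04),.074,.065)
print(findw("red_wagon",[.445,-.135,.065],("scene",)),findw("yellow_wagon",[.59,.12,.065],("scene",)))
E
```

```text
t 14.65 tcp [0.5526 0.113  0.1836] yaw 0.063 tilt [ 0.004  0.    -1.   ] | turn -0.0 shift [0.692 0.322 0.78 ] F [ 0.2 -0.4 -0.1] gap 0.0381
t 14.65 tcp [0.5526 0.113  0.1836] yaw 0.063 tilt [ 0.004  0.    -1.   ] | turn -0.0007 shift [-2.004 -1.361  0.914] F [ 0.2 -0.4 -0.1] gap 0.0381
red_wagon {'scene': array([ 0.4433, -0.1345,  0.0389])}
yellow_wagon {'scene': array([0.5867, 0.1121, 0.0414])}
(array([ 0.44325662, -0.13449101,  0.0389482 ]), np.float64(0.32312965393066406)) (array([0.58669107, 0.11207877, 0.04137882]), np.float64(0.1282309889793396))
```

Call:
{"fn": "drive_tool", "kwargs": {"series": [[[0.2,0.1,0,0,0,0],[0.25,0.11,0,0,0,0],[0.242,0.112,0,0,0,0],[0,0,0.3,0,0,0],[0,0,0.3,0,0,0],[0,0,0.1,0,0,0],[0,0,0,0,0,0]]], "jaw": -1}}

```text
clock: 15.72
tcp_pos: [0.5835, 0.1978, 0.0955]
orientation: [-0.001, 0.685, 0.729, -0.001]
wrist_force: [0.1, 0.2, -0.4]
finger_gap: -0.0002
grip_force: 0.0
```

```bash
python3 - <<'E'
from h import *
e=[.5775,.332,.063]
go(*wl(e,0,-.134),.053,.063)
E
```

```text
t 15.72 tcp [0.5835 0.1978 0.0955] yaw 0.063 tilt [-0.003 -0.001 -1.   ] | turn -0.0001 shift [0.003 0.021 0.354] F [ 0.1  0.2 -0.4] gap -0.0002
```

Call:
{"fn": "drive_tool", "kwargs": {"series": [[[0,0.02,0.05,0,0,0],[0,0,0.05,0,0,0],[0,0,0.05,0,0,0],[0,0,0.05,0,0,0],[0,0,0.04,0,0,0],[0,0,0.04,0,0,0]]]}}

```text
clock: 16.48
tcp_pos: [0.587, 0.1982, 0.0631]
orientation: [0.0, 0.685, 0.729, -0.0]
wrist_force: [-0.0, 0.9, 1.4]
finger_gap: -0.0001
grip_force: 0.2
```

Call:
{"fn": "drive_tool", "kwargs": {"series": [[[0,0,0.03,0,0,0],[0,0,0.03,0,0,0],[0,0,0.01,0,0,0],[0,0,0,0,0,0]]]}}

```text
clock: 16.98
tcp_pos: [0.587, 0.1982, 0.055]
orientation: [-0.0, 0.685, 0.729, -0.0]
wrist_force: [0.1, 0.4, -0.5]
finger_gap: 0.0001
grip_force: 0.0
```

Call:
{"fn": "drive_tool", "kwargs": {"series": [[[0,0,0.012,0,0,0],[0,0,0.012,0,0,0],[0,0,0,0,0,0]]]}}

```text
clock: 17.35
tcp_pos: [0.5873, 0.1982, 0.0532]
orientation: [0.0, 0.685, 0.729, 0.0]
wrist_force: [-2.4, -0.6, 5.9]
finger_gap: 0.0003
grip_force: 2.9
```

Call:
{"fn": "drive_tool", "kwargs": {"series": [[[0,0,-0.2,0,0,0],[0,0,-0.4,0,0,0],[0,0,-0.4,0,0,0],[-0.25,-0.15,0,0,0,0],[-0.35,-0.2,0,0,0,0],[-0.35,-0.2,0,0,0,0],[-0.35,-0.2,0,0,0,0],[-0.35,-0.2,0,0,0,0],[-0.35,-0.2,0,0,0,0],[-0.35,-0.2,0,0,0,0],[-0.3,-0.18,0,0,0,0]]], "jaw": -0.1}}

```text
clock: 18.73
tcp_pos: [0.423, -0.1321, 0.1724]
orientation: [0.0, 0.685, 0.729, 0.0]
wrist_force: [-0.1, -0.9, 0.2]
finger_gap: 0.0383
grip_force: 0.0
```

```bash
python3 - <<'E'
from h import *
go(.406,-.138,.074,.065)
a=viewer.read_camera("top"); b=viewer.read_camera("scene")
print(findw("red_wagon",[.445,-.135,.065],("top","scene"),False)); p,_=findw("yellow_wagon",[.59,.12,.065],("top","scene"),False);print(p)
e=[.5775,.332,.063]
yt=[*wl(e,0,-.214),.063]
crop(a,"top",[yt],150,180,310,240,4,'a.png'); crop(b,"scene",[yt],250,215,390,320,4,'b.png')
A=cv2.imread('pics/a.png');B=cv2.imread('pics/b.png');W=np.zeros((600,640,3),np.uint8);W[:240]=A;W[240:,:560]=B[:360]
cv2.imwrite('pics/ab2.png',W)
E
```

```text
t 18.73 tcp [ 0.423  -0.1321  0.1724] yaw 0.062 tilt [ 0.001 -0.    -1.   ] | turn -0.0008 shift [-0.04  -0.144  0.82 ] F [-0.1 -0.9  0.2] gap 0.0383
red_wagon {'top': array([ 0.4475, -0.104 ,  0.1537]), 'scene': array([ 0.4411, -0.1349,  0.0459])}
(array([ 0.44285438, -0.13255712,  0.03992041]), np.float64(0.6753727197647095))
yellow_wagon {'top': array([0.5913, 0.1147, 0.0543]), 'scene': array([0.5867, 0.1119, 0.0304])}
[0.5904207  0.11405224 0.03798452]
```

View pics/ab2.png

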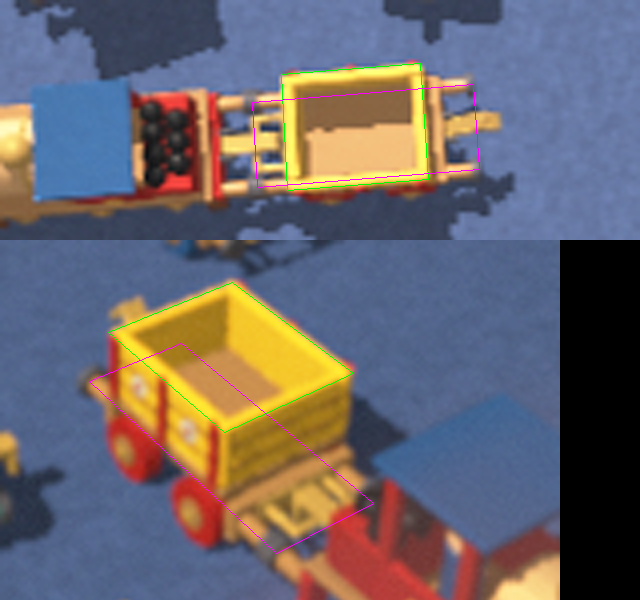

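Call:
{"fn": "drive_tool", "kwargs": {"series": [[[-0.04,-0.14,0.1,0,0,0],[0,0,0.3,0,0,0],[0,0,0.3,0,0,0],[0,0,0.13,0,0,0],[0,0,0,0,0,0]]]}}

```text
clock: 19.65
tcp_pos: [0.4067, -0.1349, 0.0715]
orientation: [-0.001, 0.684, 0.73, -0.0]
wrist_force: [0.1, -0.3, -0.2]
finger_gap: 0.0385
grip_force: 0.0
```

Call:
{"fn": "drive_tool", "kwargs": {"series": [[[0,0,0,0,0,0],[0,0,0,0,0,0],[0,0,0,0,0,0],[0,0,0,0,0,0]]], "jaw": -1}}

```text
clock: 20.15
tcp_pos: [0.4079, -0.1368, 0.0734]
orientation: [0.001, 0.685, 0.729, 0.0]
wrist_force: [-1.5, 0.7, 5.8]
finger_gap: 0.0074
grip_force: 35.4
```

```bash
python3 - <<'E'
from h import *
y=[.591,.1177,.063]
for g in(.04,.012):
    r=[*wl(y,0,-.176-g),.063]; print(r); go(*wl(r,-.04),.074,.063)
E
```

```text
[np.float64(0.604599000094217), np.float64(-0.09787148975789328), 0.063]
t 20.15 tcp [ 0.4079 -0.1368  0.0734] yaw 0.063 tilt [ 0.002 -0.001 -1.   ] | turn -0.0001 shift [ 0.221  1.323 -0.005] F [-1.5  0.7  5.8] gap 0.0074
[np.float64(0.6028361667486702), np.float64(-0.06992703738187009), 0.063]
t 20.15 tcp [ 0.4079 -0.1368  0.0734] yaw 0.063 tilt [ 0.002 -0.001 -1.   ] | turn -0.0001 shift [ 0.454  1.323 -0.005] F [-1.5  0.7  5.8] gap 0.0074
```

Call:
{"fn": "drive_tool", "kwargs": {"series": [[[0,0,-0.012,0,0,0],[0,0.07,0,0,0,0],[0,0.15,0,0,0,0],[0,0.2,0,0,0,0],[0,0.2,0,0,0,0],[0,0.2,0,0,0,0],[0,0.2,0,0,0,0],[0,0.2,0,0,0,0],[0,0.1,0,0,0,0],[0,0,0,0,0,0],[0.07,0,0,0,0,0],[0.1,0,0,0,0,0],[0.1,0,0,0,0,0],[0.1,0,0,0,0,0],[0.06,0,0,0,0,0],[0,0,0,0,0,0]]]}}

```text
clock: 22.15
tcp_pos: [0.5618, -0.0741, 0.074]
orientation: [-0.0, 0.684, 0.729, -0.0]
wrist_force: [-0.4, -1.2, -5.1]
finger_gap: 0.0071
grip_force: 33.6
```

```bash
python3 - <<'E'
from h import *
y=[.591,.1177,.063]
r=[*wl(y,0,-.176),.063]; go(*wl(r,-.04),.074,.063)
print(findw("red_wagon",r,("scene",)))
E
```

```text
t 22.15 tcp [ 0.5618 -0.0741  0.074 ] yaw 0.064 tilt [-0.001  0.    -1.   ] | turn 0.0004 shift [ 0.113  0.01  -0.   ] F [-0.4 -1.2 -5.1] gap 0.0071
red_wagon {'scene': array([ 0.598 , -0.0753,  0.0559])}
(array([ 0.59798008, -0.07525585,  0.05588762]), np.float64(0.18547779321670532))
```

Call:
{"fn": "drive_tool", "kwargs": {"series": [[[0.03,0.005,0.008,0,0,0],[0.03,0.005,0,0,0,0],[0.02,0,0,0,0,0],[0,0,0,0,0,0]]]}}

```text
clock: 22.75
tcp_pos: [0.563, -0.0652, 0.0736]
orientation: [0.0, 0.685, 0.729, 0.0]
wrist_force: [-2.8, -0.3, 3.7]
finger_gap: 0.0073
grip_force: 34.9
```

Call:
{"fn": "drive_tool", "kwargs": {"series": [[[0.02,0,0,0,0,0],[0.02,0,0,0,0,0],[0,0,0,0,0,0]]]}}

```text
clock: 23.12
tcp_pos: [0.5631, -0.0633, 0.0737]
orientation: [0.002, 0.685, 0.728, -0.002]
wrist_force: [-3.3, -9.8, 2.7]
finger_gap: 0.0075
grip_force: 34.9
```

Call:
{"fn": "drive_tool", "kwargs": {"series": [[[-0.02,0,0,0,0,0],[0,0,0,0,0,0]]]}}

```text
clock: 23.38
tcp_pos: [0.5631, -0.0636, 0.0735]
orientation: [0.001, 0.685, 0.729, 0.0]
wrist_force: [-2.0, -2.9, 5.1]
finger_gap: 0.0072
grip_force: 35.1
```

Call:
{"fn": "drive_tool", "kwargs": {"series": [[[0,0,0,0,0,0],[0,0,0,0,0,0],[0,0,-0.3,0,0,0],[0,0,-0.4,0,0,0],[0,0,-0.2,0,0,0]]], "jaw": -0.1}}

```text
clock: 24.0
tcp_pos: [0.5638, -0.0628, 0.1836]
orientation: [0.001, 0.684, 0.729, 0.001]
wrist_force: [-0.1, 0.4, -0.6]
finger_gap: 0.0385
grip_force: 0.0
```

```bash
python3 - <<'E'
from h import *
y=[.591,.1177,.063]
go(*wl(y,0,-.096),.095,.063)
E
```

```text
t 24.0 tcp [ 0.5638 -0.0628  0.1836] yaw 0.063 tilt [ 0.003 -0.    -1.   ] | turn 0.0001 shift [0.687 0.321 0.738] F [-0.1  0.4 -0.6] gap 0.0385
```

Call:
{"fn": "drive_tool", "kwargs": {"series": [[[0.2,0.1,0,0,0,0],[0.25,0.12,0,0,0,0],[0.24,0.12,0,0,0,0],[0,0,0.3,0,0,0],[0,0,0.3,0,0,0],[0,0,0.12,0,0,0],[0,0,0,0,0,0]]], "jaw": -1}}

```text
clock: 24.88
tcp_pos: [0.5974, 0.0224, 0.0938]
orientation: [-0.001, 0.685, 0.729, -0.001]
wrist_force: [-0.2, 0.0, -0.1]
finger_gap: -0.0001
grip_force: 0.0
```

Call:
{"fn": "drive_tool", "kwargs": {"series": [[[0,0,0.05,0,0,0],[0,0,0.05,0,0,0],[0,0,0.05,0,0,0],[0,0,0.05,0,0,0],[0,0,0.04,0,0,0],[0,0,0.03,0,0,0]]]}}

```text
clock: 25.62
tcp_pos: [0.5979, 0.0222, 0.0618]
orientation: [-0.0, 0.685, 0.729, -0.0]
wrist_force: [-0.5, 0.4, -0.5]
finger_gap: -0.0001
grip_force: 0.2
```

Call:
{"fn": "drive_tool", "kwargs": {"series": [[[0,0,0.03,0,0,0],[0,0,0.02,0,0,0],[0,0,0.01,0,0,0],[0,0,0,0,0,0]]]}}

```text
clock: 26.12
tcp_pos: [0.5981, 0.0222, 0.055]
orientation: [-0.0, 0.685, 0.729, -0.0]
wrist_force: [0.2, -0.4, -0.2]
finger_gap: 0.0001
grip_force: 0.0
```

Call:
{"fn": "drive_tool", "kwargs": {"series": [[[0,0,0.012,0,0,0],[0,0,0.008,0,0,0],[0,0,0,0,0,0]]]}}

```text
clock: 26.5
tcp_pos: [0.5983, 0.0221, 0.0534]
orientation: [0.0, 0.685, 0.729, 0.0]
wrist_force: [-1.0, -0.7, 4.8]
finger_gap: -0.0002
grip_force: 2.3
```

Call:
{"fn": "drive_tool", "kwargs": {"series": [[[0,0,-0.2,0,0,0],[0,0,-0.4,0,0,0],[0,0,-0.4,0,0,0],[-0.25,-0.3,0,0,0,0],[-0.25,-0.3,0,0,0,0],[-0.25,-0.3,0,0,0,0],[-0.25,-0.3,0,0,0,0],[-0.25,-0.2,0,0,0,0],[-0.25,0,0,0,0,0],[-0.25,0,0,0,0,0],[-0.25,0,0,0,0,0],[-0.25,0,0,0,0,0],[-0.25,0,0,0,0,0],[0,0,0,0,0,0]]]}}

```text
clock: 28.25
tcp_pos: [0.4494, -0.2896, 0.1725]
orientation: [0.0, 0.685, 0.728, -0.0]
wrist_force: [-0.3, 0.9, 0.6]
finger_gap: 0.0003
grip_force: 0.0
```

```bash
python3 - <<'E'
from h import *
go(.4,-.2,.2,.063)
a=viewer.read_camera("top"); b=viewer.read_camera("scene")
e=[.5775,.332,.063]
yt=[*wl(e,0,-.214),.063]; rt=[*wl(e,0,-.390),.063]
r,_=findw("red_wagon",rt,snap=False);y,_=findw("yellow_wagon",yt,snap=False);print(rt,yt,r,y)
crop(a,"top",[rt],170,180,330,240,4,'a.png'); crop(b,"scene",[rt],220,190,370,280,4,'b.png')
A=cv2.imread('pics/a.png');B=cv2.imread('pics/b.png');W=np.zeros((600,640,3),np.uint8);W[:240]=A;W[240:,:600]=B
cv2.imwrite('pics/ab3.png',W)
E
```

```text
t 28.25 tcp [ 0.4494 -0.2896  0.1725] yaw 0.06 tilt [ 0.    -0.001 -1.   ] | turn -0.0009 shift [ 0.772 -0.364 -0.229] F [-0.3  0.9  0.6] gap 0.0003
red_wagon {'top': array([ 0.6037, -0.0592,  0.069 ]), 'scene': array([ 0.6011, -0.0646,  0.0397])}
yellow_wagon {'top': array([0.5915, 0.1155, 0.0736]), 'scene': array([0.5887, 0.1143, 0.0328])}
[np.float64(0.602053750170114), np.float64(-0.05722630095175174), 0.063] [np.float64(0.590973083426678), np.float64(0.11842454255467982), 0.063] [ 0.60295271 -0.06010802  0.05947807] [0.59053723 0.11476608 0.05674957]
```

View pics/ab3.png

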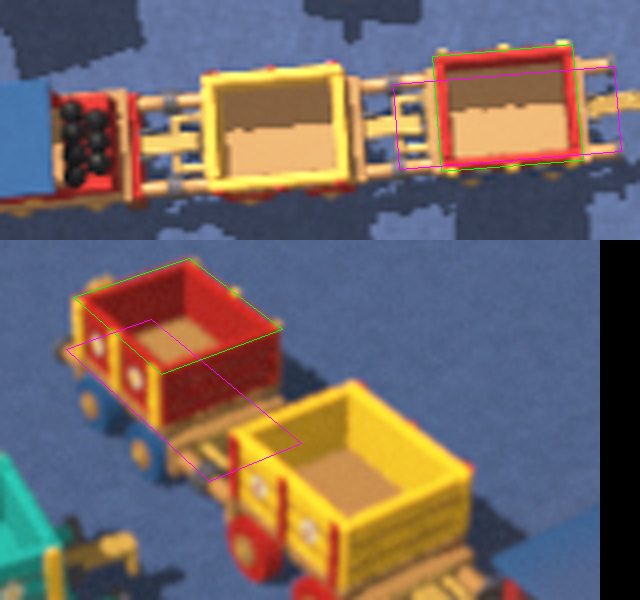

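The picture shows the engine, yellow wagon and red wagon in line with buffers meeting. Both hooks are level over the staples, at about (190,140) and (395,125), and nothing touches the gripper.

```bash
python3 -c "
from h import *
print(order.hand_in())"
```

```text
the job is handed in; nothing more can be done
None
```

The wagons are swapped: yellow is coupled behind the engine and red behind yellow. The last pictures show buffers meeting and both hooks down over their staples. I handed the job in at about 28 s; no verdict came back.

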